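Slide the magnetic stirrer home in its bench dock

TASK

Push the white magnetic stirrer, with the beaker standing on it, straight back along the bench until its back lies flush against the aluminium back rail. Then push the blue jaw block along the rail until the stirrer is pushed up against the side stop and held there snugly between jaw and stop. Only push: the stirrer must stay flat on the bench with the beaker upright near the middle of its plate, and the other things must be left where they stand.

Things in the scene. Friction and masses are not known exactly. Their poses are not given: they have to be found in the camera images.
- stirrer: Loose magnetic stirrer, 0.4 to 0.8 kg: white box 130 x 130 mm, 53 mm high, with a round steel plate on top (116 mm across, 5 mm high). Flat panel on its near (-x) face. Origin: centre of its underside; z up, x from panel to back. Slides under 2 to 10 N. Starts 30 to 65 mm short of home, turned up to 0.22 rad. Two spread fingertips, or a push on the trailing side, square it; a push in the middle may jam.
- dock: Fixed aluminium dock, 30 mm high. Origin: the spot on the bench where the stirrer's origin lies when home, axes then parallel; x points to the back rail, y to the side stop (robot's left), z up. Back rail: face at x = 65 mm, 20 mm thick, y from -315 to 85 mm. Side stop: face at y = 65 mm, 20 mm thick, x from -40 to 65 mm.
- jaw (a joint): Travel (m) of the blue jaw along the back rail towards the side stop: 0 open, at 0.100 it touches a stirrer that is home, limit 0.115; starts at 0 to 0.025. Solid block 90 x 90 mm, 2 to 40 mm above the bench, at dock x -27 to 63 mm; its pressing face is at dock y = -165 mm + travel, its outer face 90 mm farther to -y. Friction about 1.5 N, no spring: stays where left.
- jaw_push (a point): Middle of the jaw's outer (-y) face, at dock x = 0, 21 mm above the bench, where it can be pushed towards dock +y; its frame is parallel to the dock's.
- beaker: Loose small glass beaker standing on the stirrer's plate within 6 mm of its middle: 50 mm across, 45 mm high, top 103 mm above the bench. Origin: centre of its underside.
- amber_bottle: Bystander: amber bottle, 56 mm across, 110 mm high, to the left of the side stop. Origin: centre of its underside.
- white_jar: Bystander: white jar with blue cap, 52 mm across, 60 mm high, in front of the side stop to the left. Origin: centre of its underside.
- vial: Bystander: small amber vial with red cap, 24 mm across, 42 mm high, in front of the jaw. Origin: centre of its underside.
- green_bottle: Bystander: green bottle with white cap, 60 mm across, 130 mm high, to the right of the jaw. Origin: centre of its underside.
- weight: Bystander: brass weight with a knob, 36 mm across, 50 mm high, behind the back rail. Origin: centre of its underside.
- dish: Bystander: white ceramic dish, 70 mm across, 25 mm high, behind the back rail. Origin: centre of its underside.

How it is judged:
On the way:
1. the stirrer lies flush against the back rail while the jaw is still clear (x of stirrer in the frame of dock above -0.004 m and angle between the x axis of stirrer and the x axis of dock, either way round below 0.05 rad and value of joint jaw below 0.085 m), for 0.2 s.
At the end, for the whole second after the job is handed in: The stirrer is at rest flat on the bench, within 4 mm of the back rail and of the side stop and within 0.05 rad of square to them; the jaw stands within 4 mm of its closed place (travel above 0.096); the beaker stands upright on the plate, within 25 mm of the stirrer's middle (x of stirrer in the frame of dock above -0.004 m and angle between the x axis of stirrer and the x axis of dock, either way round below 0.05 rad and y of stirrer in the frame of dock above -0.004 m and value of joint jaw above 0.096 m and linear speed of stirrer below 0.01 m/s and height (world z) of stirrer below 0.004 m and horizontal distance between beaker and stirrer below 0.025 m and angle between beaker's own z axis and vertical below 0.1 rad and z of beaker in the frame of stirrer below 0.063 m); the robot touches nothing.
It fails at once if the stirrer is lifted or tipped (height (world z) of stirrer above 0.012 m or angle between stirrer's own z axis and vertical above 0.12 rad).
It fails at once if the beaker is lifted, tipped or pushed off the middle of the plate (z of beaker in the frame of stirrer above 0.07 m or angle between beaker's own z axis and vertical above 0.3 rad or horizontal distance between beaker and stirrer above 0.025 m).
It fails at once if another thing on the bench is moved more than 20 mm (distance of any of amber_bottle, white_jar, vial, green_bottle, weight, dish from where it was at the start of the episode above 0.02 m).
It also fails if it takes over 48 s, if anything falls off the work surface, if the arm or the gripper's body presses on something with over 40 N, if the wrist force passes 120 N, or if a joint passes its speed limit or range.

ROBOT

A 6-joint arm with a two-finger parallel gripper is mounted at the origin on the work surface. World frame = base frame: x ahead of the robot, y to its left, z up, the work surface at z = 0. Lengths are in m, angles in rad, forces in N, time in s.
With the tool pointing down it reaches from about 0.375 to 0.825 m from the base axis. Payload 5.5 kg.
Tool frame: the origin (TCP) lies on the mounting face of the last link; the fingertips stand 173 mm ahead of it and the grasp point (between the pads) lies 155 mm ahead of it; z points along the fingers, y is the direction in which the jaws open and shut (so a half turn about z gives the same grasp; the last joint's range is limited). The gripper opens to 85 mm and grips with 20 to 120 N. Pads are 22 mm wide; open, the fingers measure 114 mm over their backs; the gripper's body (76 mm by 85 mm) begins 54 mm behind the grasp point. The pads swing forward as they close: fully open they stand 13 mm farther back than shut.
Start: joints at [1.145, 0.314, -0.047, 1.21, 0, 1.571], TCP at [0.248, 0.546, 0.405] pointing down, gripper open.
Joint ranges: [-2.67, 2.67], [-0.69, 1.73], [-1.03, 1.25], [-2.08, 2.16], [-1.42, 1.45], [-3.14, 3.14]. Speed limits (rad/s): [2.39, 2.39, 3.01, 3.14, 3.14, 3.14].

INTERFACE

Orientations are given as a unit quaternion [w, x, y, z].
In Python, from station import arm gives the robot as it stands.
- The arm moves only by the tool drive_tool, never from a script. Its argument "deltas" is a list of rows, each a list of 5 numbers: the closure, from 0 (fully open) to 1 (shut), then the shift along the tool's x, y, z in m, then the turn about the tool's z in rad. In form: [[grip, dx, dy, dz, yaw], ...]. A call has 1 to 20 rows; each row shifts and turns the commanded pose from where the row before left it, along the tool's axes as they then stand; what a row does not reach is not made up. A row lasts 1/8 s, in which the tool goes at most 62.5 mm and 10.7 degrees, less where a joint would pass 70% of its speed; a pose out of reach is approached as far as the arm can. A call with a gripper value outside its range is refused whole. The fingers move at their own pace and stop on an object; the grip force is fixed at half the most. Time passes only in rows, so rows that do not move let the fingers close. It gives the time, the measured TCP pose, the force and the opening at its end, in the units of the state.
- arm.read_state(): the state, without advancing time (a new reading comes with each control period).
- arm.capture(name): name is "scene" or "top" or "wrist"; returns a dict with "pixels" (420x560x3 uint8, blue, green, red), "range_z" (420x560 float32, m along the optical axis (not along the pixel's ray), 0 where there is no reading), "K" (3x3 intrinsics, pixels), "world_from_camera" (4x4, takes a point from camera to world coordinates). Camera axes: x right, y down, z forward; pixel columns grow to the right and rows downward; lengths in m; the calibration is good to about 2 mm. A picture is of the moment at which its call begins.
- arm.close_job(): hands the job in, once; it reports no verdict.
Trained networks look in a picture, given as the dict that the camera call returned (one of the last four; its "shot" number tells which), for a name from the list of things; names that differ only in an ending like _2 or _b are one class to them, and where a whole thing is asked for, a point or a joint stands for the part that bears it (a point fixed in the world has none). Each returns a list of dicts, best first, with "confidence" (0 to 1); they miss things now and then, are a little off and sometimes report something else, mostly with a low value. They report only what shows in the picture. A call takes as long as a camera call.
- arm.find_in(picture, target): "rect" ([left, top, right, bottom] in pixels, round what is visible of it).
- arm.masks_of(picture, target): "pixels" (420x560 bool, what is visible of it) and "rect" ([left, top, right, bottom] in pixels, round what is visible of it).
- arm.spot_point(picture, target): "pixel" ([row, column] in pixels: a listed point, or the origin of a listed thing).
The state is a dict: "clock": time; "joint_positions": joint angles; "dq": joint speeds; "joint_torque": joint torques, N m; "tool_pos": TCP position; "tool_rot": TCP orientation; "wrist_force": force on the tool from outside, world axes, zero at the start; "wrist_torque": the same for the moment, N m; "gripper_width": finger opening in m.
Only numpy, scipy, OpenCV 4.12 (cv2) and the standard library are available. Lean on these libraries where they do the work, as an engineer would, in place of code of your own. Each camera call takes 0.05 s, during which the arm holds its last target.

## Working session

There is one attempt and no reset: what is moved stays moved. The work goes in short steps, Python scripts to look and compute and a tool call to move; the robot and the scene stay as the last step left them, time stands still between calls to the robot, and variables do not carry over. Pictures are saved under pics/ and viewed, and the job is handed in when it is done.

Besides the shell and the picture viewer there is one more tool, called after "Emit:" by a JSON object that holds its "method" and its "body". drive_tool: Moves the arm, as the interface text tells. Its arguments: {"type":"object","properties":{"deltas":{"type":"array"}},"required":["deltas"]}

```bash
mkdir -p pics; ls; python3 - <<'E'
from station import arm
import cv2,numpy as np,pickle
s=arm.read_state(); print({k:np.round(v,3) for k,v in s.items()})
for n in("scene","top"):
    p=arm.capture(n); cv2.imwrite(f"pics/{n}0.png",p["pixels"]); pickle.dump(p,open(f"{n}0.pkl","wb"))
    print(n,p["K"],p["world_from_camera"])
    for t in["stirrer","beaker","dock","jaw","vial","jaw_push","green_bottle","white_jar"]:
        try: print(t,[(np.round(d["pixel"]),round(d["confidence"],2)) for d in arm.spot_point(p,t)][:2],[(np.round(d["rect"]),round(d["confidence"],2)) for d in arm.find_in(p,t)][:2])
        except Exception as e: print(t,e)
E
```

```text
pics
{'clock': np.float64(0.0), 'joint_positions': array([ 1.145,  0.314, -0.048,  1.21 ,  0.   ,  1.571]), 'dq': array([-0.002, -0.   ,  0.   ,  0.001, -0.001,  0.   ]), 'joint_torque': array([-2.0000e-03, -5.3958e+01,  3.3975e+01,  1.9000e-02, -0.0000e+00,
        0.0000e+00]), 'tool_pos': array([0.248, 0.546, 0.404]), 'tool_rot': array([-0.   ,  0.211,  0.977, -0.001]), 'wrist_force': array([-0.03 ,  0.361, -0.088]), 'wrist_torque': array([ 0.011, -0.021,  0.004]), 'gripper_width': np.float64(0.085)}
scene [[511.96769438   0.         287.28006029]
 [  0.         511.96769438 205.95066871]
 [  0.           0.           1.        ]] [[-0.7948357   0.35151473 -0.49464492  1.09070081]
 [ 0.60667661  0.44230409 -0.6605381   0.66761865]
 [-0.0134054  -0.82510877 -0.56481485  0.61705468]
 [ 0.          0.          0.          1.        ]]
stirrer [(array([240., 329.]), 0.93)] [(array([285., 200., 378., 267.]), 0.93), (array([274., 284., 294., 318.]), 0.6)]
beaker [(array([216., 329.]), 0.64)] [(array([320., 189., 345., 221.]), 0.57)]
dock [(array([308., 282.]), 0.56)] [(array([210., 183.
[... 952 characters left out ...]
256.]), 0.74)] [(array([223., 203., 290., 268.]), 0.88), (array([307., 181., 348., 236.]), 0.21)]
beaker [(array([232., 257.]), 0.59), (array([267., 320.]), 0.29)] [(array([248., 221., 267., 242.]), 0.55), (array([223., 205., 288., 262.]), 0.53)]
dock [] [(array([206., 181., 371., 233.]), 0.82)]
jaw it knows: amber_bottle, beaker, dish, dock, green_bottle, jaw_push, stirrer, vial, weight, white_jar
vial [] []
jaw_push [(array([221., 342.]), 0.87)] [(array([302., 181., 348., 233.]), 0.75), (array([225., 204., 289., 262.]), 0.7)]
green_bottle [(array([208., 409.]), 0.56)] [(array([393., 193., 430., 219.]), 0.62)]
white_jar [(array([274., 182.]), 0.78)] [(array([165., 263., 190., 291.]), 0.73)]
```

View pics/top0.png

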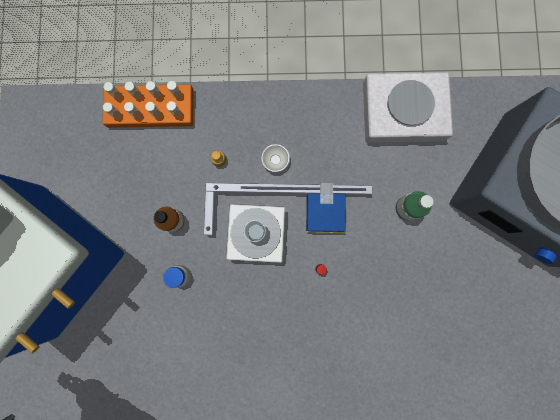

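View pics/scene0.png

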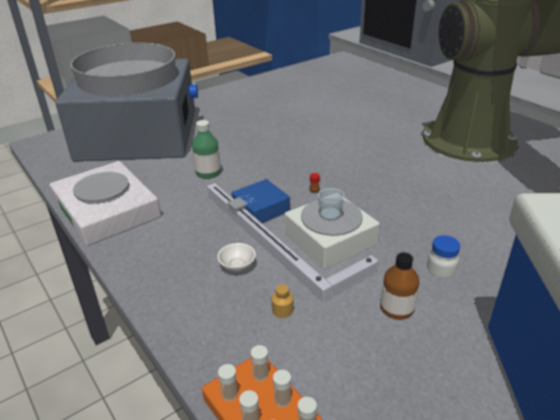

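The top view shows the rail at row 188 (columns 206–371), the stop at column 210, the stirrer centred near (256,234), the blue jaw at columns 307–346, the vial at (321,269) and the green bottle at (412,207). Next I'll measure these in metric units.

```bash
cat > h.py <<'E'
import numpy as np,cv2
def cloud(p):
    K=p["K"];d=p["range_z"];v,u=np.mgrid[0:420,0:560]
    P=np.stack([(u-K[0,2])/K[0,0]*d,(v-K[1,2])/K[1,1]*d,d],-1)
    T=p["world_from_camera"];W=P@T[:3,:3].T+T[:3,3];W[d==0]=np.nan;return W
def ray(p,r,c,z):
    K=p["K"];T=p["world_from_camera"];d=T[:3,:3]@np.array([(c-K[0,2])/K[0,0],(r-K[1,2])/K[1,1],1]);o=T[:3,3]
    return o+d*(z-o[2])/d[2]
def rect(p,mask,z,name):
    # project outline pixels onto plane z, in mm
    n,l,st,_=cv2.connectedComponentsWithStats(mask.astype(np.uint8),connectivity=4)
    i=1+np.argmax(st[1:,4]); v,u=np.nonzero(l==i)
    q=np.array([ray(p,a,b,z)[:2] for a,b in zip(v,u)],np.float32)*1000
    r=cv2.minAreaRect(q); print(name,len(v),np.round(r[0],1),np.round(r[1],1),round(r[2],2)); return r,q
E
cat > m.py <<'E'
from h import *
import sys,pickle
def measure(p):
    W=cloud(p);z=W[...,2];b,g,r=[p["pixels"][...,i].astype(int) for i in range(3)]
    reg=np.zeros((420,560),bool);reg[150:300,140:440]=1
    blue=reg&(b>r+50)&(b>g+30)
    v,u=np.nonzero(blue);bj=blue.copy();bj[:, :290 if False else 200]=0
    R={}
    zz=lambda m:print("  z med",np.round(np.nanmedian(z[m]),4))
    R["jaw"]=rect(p,bj&(abs(z-.04)<.012),.04,"jaw");zz(bj)
    reg2=reg.copy();reg2[:,:200]=0;reg2[:,305:]=0
    st=reg2&(z>.043)&(z<.07)
    R["st"]=rect(p,cv2.morphologyEx((reg2&(z>.043)).astype(np.uint8),cv2.MORPH_OPEN,np.ones((3,3))),.053,"stirrer");zz(st)
    pl=reg2&(z>.0555)&(z<.063);zz(pl)
    bk=reg2&(z>.075)&(z<.12);
    if bk.sum()>20: print("beaker",bk.sum(),np.round(np.nanmean(W[bk],0)*1000,1))
    rl=reg&(z>.02)&(z<.038)&(b>110)&~blue; R["rail"]=rl
    v,u=np.nonzero(rl);print("rail px",len(v),u.min(),u.max(),v.min(),v.max())
    return R
if __name__=="__main__":
    p=pickle.load(open(sys.argv[1],"rb"));R=measure(p)
    o=p["pixels"].copy();o[R["rail"]]=(0,0,255)
    for k in("jaw","st"):
        pass
    c=cv2.resize(o[150:300,150:440],None,fx=2.7,fy=2.7,interpolation=cv2.INTER_NEAREST);cv2.imwrite("pics/dbg.png",c)
E
python3 m.py top0.pkl
```

```text
jaw 1280 [603.1 -75.4] [86.9 88.9] 88.05
  z med 0.0385
stirrer 3109 [556.   89.3] [129.1 129.6] 86.07
  z med 0.055
  z med 0.0572
beaker 176 [560.3  90.4  94.6]
rail px 1573 173 403 150 287
```

View pics/dbg.png

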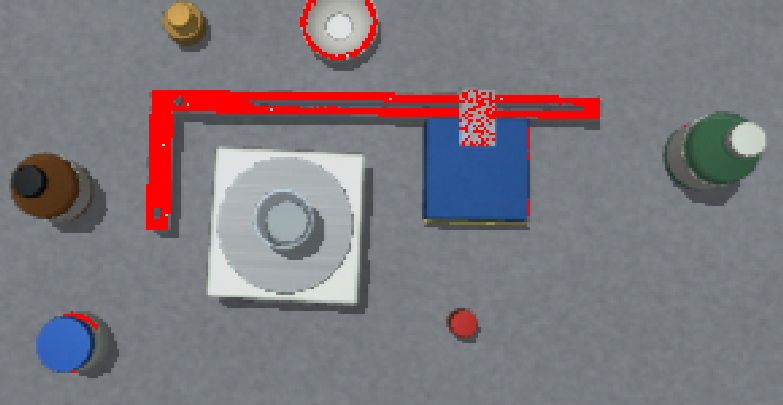

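```bash
cat > d.py <<'E'
from m import *
p=pickle.load(open("top0.pkl","rb"));R=measure(p);rl=R["rail"].copy()
n,l,st,_=cv2.connectedComponentsWithStats(rl.astype(np.uint8));i=1+np.argmax(st[1:,4]);L=l==i
def line(pts):
    vx,vy,x,y=cv2.fitLine(np.array(pts,np.float32),cv2.DIST_HUBER,0,.01,.01).ravel();return np.array([x,y]),np.array([vx,vy])
F=[];B=[]
for u in list(range(220,300))+list(range(352,368)):
    v=np.nonzero(L[:,u])[0];F.append(ray(p,v.max()+.5,u,.03)[:2]*1000);B.append(ray(p,v.min()-.5,u,.03)[:2]*1000)
S=[];O=[]
for v in range(198,230):
    u=np.nonzero(L[v])[0];u=u[u<230];S.append(ray(p,v,u.max()+.5,.03)[:2]*1000);O.append(ray(p,v,u.min()-.5,.03)[:2]*1000)
for n,X in(("front",F),("back",B),("stop in",S),("stop out",O)):
    c,d=line(X);print(n,c,d,np.degrees(np.arctan2(d[1],d[0])))
cf,df=line(F);cb,db=line(B);cs,ds=line(S);co,do=line(O)
ey=df if df[1]>0 else -df; ex=np.array([ey[1],-ey[0]])
print("ex",ex,"yaw",np.arctan2(ex[1],ex[0]))
f=((cf@ex)+(cb@ex)-20)/2; s=((cs@ey)+(co@ey)-20)/2
print("thick",(cb-cf)@ex,(co-cs)@ey)
o=(f-65)*ex+(s-65)*ey; print("dock",o)
v,u=np.nonzero(L); e=np.array([ray(p,a,b,.03)[:2]*1000-o for a,b in zip(v,u)]);print("ext x",(e@ex).min(),(e@ex).max(),"y",(e@ey).min(),(e@ey).max())
for k in("jaw","st"):
    r,q=R[k];c=np.array(r[0])-o;print(k,"dock coords",c@ex,c@ey,"corner rel yaw",(r[2]-np.degrees(np.arctan2(ex[1],ex[0])))%90)
for n,rr,cc,z in(("vial",269,321,.042),("jarcap",277,174,.06),("gcap",201,426,.13),("amb",217,160,.11)):
    w=ray(p,rr,cc,z)[:2]*1000;print(n,w,(w-o)@ex,(w-o)@ey)
E
python3 d.py
```

```text
jaw 1280 [603.1 -75.4] [86.9 88.9] 88.05
  z med 0.0385
stirrer 3109 [556.   89.3] [129.1 129.6] 86.07
  z med 0.055
  z med 0.0572
beaker 176 [560.3  90.4  94.6]
rail px 1573 173 403 150 287Traceback (most recent call last):
  File "d.py", line 8, in <module>
    v=np.nonzero(L[:,u])[0];F.append(ray(p,v.max()+.5,u,.03)[:2]*1000);B.append(ray(p,v.min()-.5,u,.03)[:2]*1000)
                                           ~~~~~^^
    return umr_maximum(a, axis, None, out, keepdims, initial, where)
ValueError: zero-size array to reduction operation maximum which has no identity
```

```bash
sed -i 's/^n,l,st,_=.*/L=np.zeros_like(rl);L[183:236,203:373]=rl[183:236,203:373];L[194:,216:]=0/' d.py; python3 d.py
```

```text
jaw 1280 [603.1 -75.4] [86.9 88.9] 88.05
  z med 0.0385
stirrer 3109 [556.   89.3] [129.1 129.6] 86.07
  z med 0.055
  z med 0.0572
beaker 176 [560.3  90.4  94.6]
rail px 1573 173 403 150 287
front [654.8665    59.924274] [0.036501  0.9993336] 87.90818
back [674.22534   43.598137] [0.03865788 0.9992525 ] 87.78451
stop in [602.268   192.29985] [0.9999977  0.00215005] 0.123188615
stop out [595.20166 212.79929] [ 0.9992702  -0.03819787] -2.1891093
ex [ 0.9993336 -0.036501 ] yaw -0.03650911
thick 19.941847 20.227846
dock [592.27094 127.73565]
ext x -39.220521137781795 88.77943030097792 y -311.8735725614581 84.99850055680005
jaw dock coords 18.280856640250818 -202.5709010241303 corner rel yaw 0.14199066
st dock coords -34.8828408927416 -39.747660077948694 corner rel yaw 88.16014
vial [470.56262472 -61.00220301] -114.7380857288843 -193.05455622749236
jarcap [458.38463167 274.11672918] -139.14014027338635 141.39655049111883
gcap [ 613.64888052 -277.15426085] 36.1425868640141 -403.8397830253943
amb [590.80292391 292.42534305] -7.478371667547598 164.5263641623083
```

Dock is at about (592.3, 127.7) mm with yaw −0.037; the rail's extents check out. In the dock frame:
- Stirrer: (−35, −40) mm, turned −1.8°.
- Jaw travel: about 7 mm.

Before moving I'll check the gripper/camera geometry.

```bash
cat > w.py <<'E'
from h import *
from station import arm
from scipy.spatial.transform import Rotation as Ro
s=arm.read_state();p=arm.capture("wrist");T=p["world_from_camera"]
q=s["tool_rot"];R=Ro.from_quat([q[1],q[2],q[3],q[0]]).as_matrix()
print("cam in tool",np.round(R.T@(T[:3,3]-s["tool_pos"]),3)); print(np.round(R.T@T[:3,:3],2));print("tool y ang",np.arctan2(R[1,1],R[0,1]))
cv2.imwrite("pics/w0.png",p["pixels"])
ex=np.array([.99933,-.0365]);ey=np.array([.0365,.99933]);o=np.array([.5923,.1277])
for d in((-.150,-.040),(-.035,-.04),(0,-.29)):
    t=o+d[0]*ex+d[1]*ey; print(d,"world",t,"tool delta",R.T@np.array([*(t-s["tool_pos"][:2]),0]))
print("yaw turn needed (tool)",-(np.pi/2-.0365-np.arctan2(R[1,1],R[0,1])))
E
python3 w.py
```

```text
cam in tool [0.075 0.    0.031]
[[ 0.   -0.96 -0.29]
 [ 1.    0.   -0.  ]
 [ 0.   -0.29  0.96]]
tool y ang 1.1449790621106184
(-0.15, -0.04) world [0.4409405 0.0932018] tool delta [-3.63075801e-01 -3.32972507e-01 -4.01570771e-06]
(-0.035, -0.04) world [0.55586345 0.0890043 ] tool delta [-4.69470139e-01 -2.89324505e-01 -6.74879464e-06]
(0, -0.29) world [ 0.581715  -0.1621057] tool delta [-5.96737987e-01 -5.07332371e-01 -7.04010983e-06]
yaw turn needed (tool) -0.3893172646842782
```

View pics/w0.png

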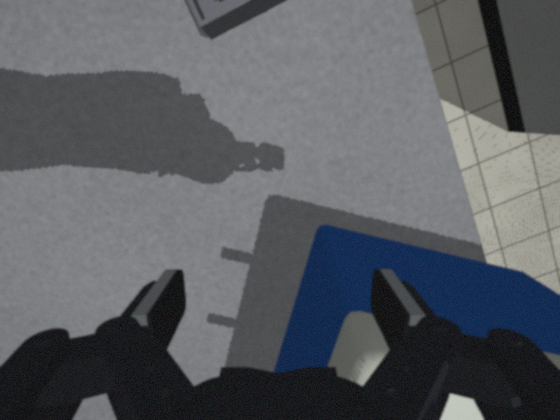

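Emit:
{"method": "drive_tool", "body": {"deltas": [[0,0,0,0,-0.13],[0,0,0,0,-0.13],[0,0,0,0,-0.13],[0,-0.019,-0.04,0,0],[0,-0.019,-0.04,0,0],[0,-0.019,-0.041,0,0],[0,-0.019,-0.041,0,0],[0,-0.019,-0.041,0,0],[0,-0.019,-0.041,0,0],[0,-0.019,-0.041,0,0],[0,-0.019,-0.041,0,0],[0,-0.019,-0.04,0,0],[0,-0.019,-0.04,0,0],[0,-0.019,-0.039,0,0],[0,0,0,0,0],[0,0,0,0,0]]}}

```text
clock: 3.55
tool_pos: [0.4406, 0.0943, 0.4047]
tool_rot: [-0.0, 0.018, 1.0, 0.0]
wrist_force: [-1.0, 0.1, 0.6]
gripper_width: 0.0857
```

```bash
cat > st.py <<'E'
from h import *
from station import arm
from scipy.spatial.transform import Rotation as Ro
s=arm.read_state();q=s["tool_rot"];R=Ro.from_quat([q[1],q[2],q[3],q[0]]).as_matrix()
ex=np.array([.99933,-.0365]);ey=np.array([.0365,.99933]);o=np.array([.5923,.1277])
d=s["tool_pos"][:2]-o
print("t",s["clock"],"dock x,y",np.round([d@ex*1000,d@ey*1000],1),"z",round(s["tool_pos"][2]*1000,1),"yaw err",round(np.arctan2(R[1,1],R[0,1])-(np.pi/2-.0365),4),"F",np.round(s["wrist_force"],1),"q",np.round(s["joint_positions"],2),"w",s["gripper_width"])
E
python3 st.py
python3 - <<'E'
from station import arm
import cv2
cv2.imwrite("pics/top1.png",arm.capture("top")["pixels"]);p=arm.capture("scene");cv2.imwrite("pics/scene1.png",p["pixels"])
E
```

```text
t 3.55 dock x,y [-150.4  -38.9] z 404.7 yaw err 0.0002 F [-1.   0.1  0.6] q [ 0.21  0.03 -0.39  1.15  0.    0.25] w 0.08568804496664059
```

View pics/scene1.png

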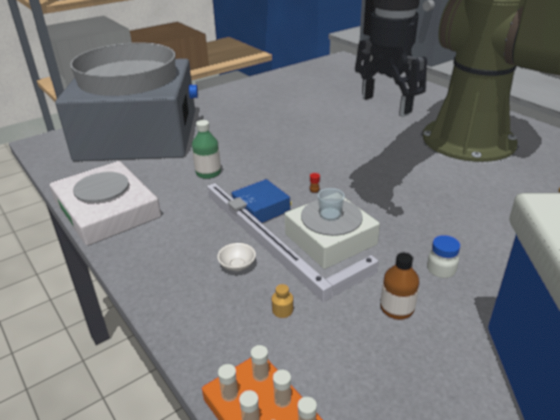

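The gripper is above and in front of the stirrer, in clear space. Descending.

Emit:
{"method": "drive_tool", "body": {"deltas": [[0,0,0,0.04,0],[0,0,0,0.04,0],[0,0,0,0.04,0],[0,0,0,0.04,0],[0,0,0,0.035,0],[0,0,0,0.02,0],[0,0,0,0,0],[0,-0.01,0,0,0],[0,-0.01,0,0,0],[0,-0.005,0,0,0],[0,0,0,0,0]]}}

```text
clock: 5.03
tool_pos: [0.4665, 0.0933, 0.1901]
tool_rot: [0.0, 0.018, 1.0, 0.0]
wrist_force: [0.1, 0.2, -0.3]
gripper_width: 0.0855
```

```bash
python3 st.py
python3 - <<'E'
from station import arm
import cv2
cv2.imwrite("pics/w2.png",arm.capture("wrist")["pixels"]);p=arm.capture("scene");cv2.imwrite("pics/scene2.png",cv2.resize(p["pixels"][120:300,200:480],None,fx=2.8,fy=2.8))
E
```

```text
t 5.025 dock x,y [-124.5  -39. ] z 190.1 yaw err 0.0003 F [ 0.1  0.2 -0.3] q [ 0.2   0.29 -0.63  0.65  0.    0.23] w 0.0855395246027511
```

View pics/scene2.png

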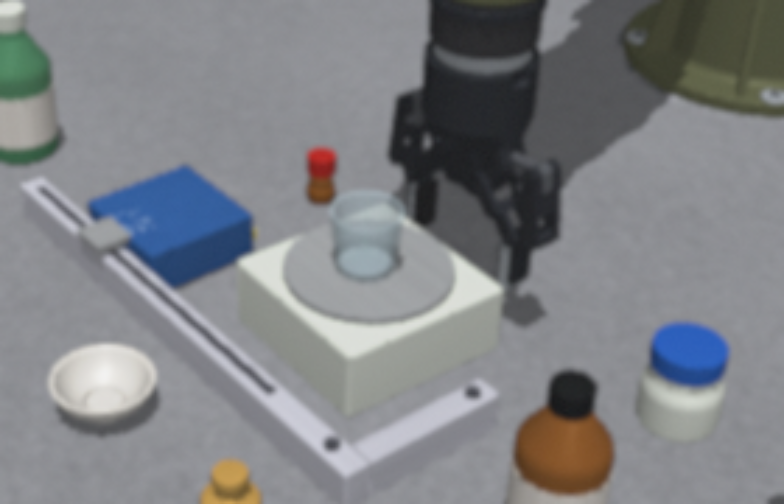

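View pics/w2.png

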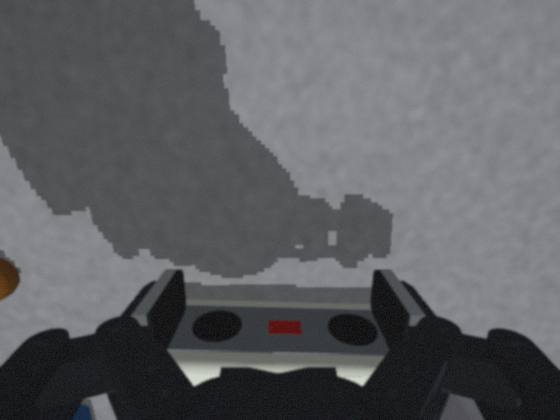

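Both fingertips stand just in front of the panel face, which spans columns 185–375 in the wrist view. The body is clear of the beaker. Starting a slow push.

Emit:
{"method": "drive_tool", "body": {"deltas": [[0,-0.002,0,0,0],[0,-0.002,0,0,0],[0,-0.002,0,0,0],[0,-0.002,0,0,0],[0,-0.002,0,0,0],[0,-0.002,0,0,0],[0,-0.002,0,0,0],[0,-0.002,0,0,0],[0,-0.002,0,0,0],[0,-0.002,0,0,0]]}}

```text
clock: 6.38
tool_pos: [0.4856, 0.0926, 0.1894]
tool_rot: [-0.0, 0.018, 1.0, 0.0]
wrist_force: [-2.9, 0.2, -0.5]
gripper_width: 0.0851
```

```bash
python3 st.py
python3 - <<'E'
from station import arm
import cv2
p=arm.capture("scene");cv2.imwrite("pics/scene3.png",cv2.resize(p["pixels"][120:300,200:480],None,fx=2.8,fy=2.8))
E
```

```text
t 6.375 dock x,y [-105.3  -39. ] z 189.4 yaw err 0.0008 F [-2.9  0.2 -0.5] q [ 0.19  0.32 -0.59  0.67  0.    0.22] w 0.08513347521250883
```

View pics/scene3.png

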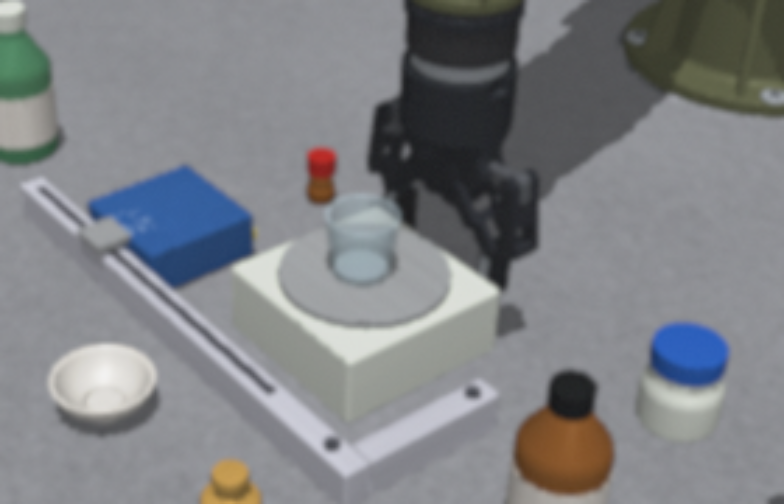

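The stirrer is sliding at 2.9 N with the beaker steady. Continuing.

Emit:
{"method": "drive_tool", "body": {"deltas": [[0,-0.002,0,0,0],[0,-0.002,0,0,0],[0,-0.002,0,0,0],[0,-0.002,0,0,0],[0,-0.002,0,0,0],[0,-0.002,0,0,0],[0,-0.002,0,0,0],[0,-0.002,0,0,0],[0,-0.002,0,0,0],[0,-0.002,0,0,0],[0,-0.002,0,0,0],[0,-0.002,0,0,0],[0,0,0,0,0]]}}

```text
clock: 8.05
tool_pos: [0.5101, 0.0918, 0.1898]
tool_rot: [0.0, 0.018, 1.0, -0.0]
wrist_force: [-1.9, 0.6, -1.2]
gripper_width: 0.0851
```

```bash
python3 st.py
```

```text
t 8.05 dock x,y [-80.9 -38.9] z 189.8 yaw err 0.0006 F [-1.9  0.6 -1.2] q [ 0.18  0.35 -0.53  0.69 -0.    0.21] w 0.08513901102020677
```

Emit:
{"method": "drive_tool", "body": {"deltas": [[0,-0.001,0,0,0],[0,-0.001,0,0,0],[0,-0.001,0,0,0],[0,-0.001,0,0,0]]}}

```text
clock: 8.55
tool_pos: [0.5137, 0.0916, 0.1898]
tool_rot: [-0.0, 0.018, 1.0, 0.0]
wrist_force: [-6.0, 0.3, 3.5]
gripper_width: 0.0855
```

Emit:
{"method": "drive_tool", "body": {"deltas": [[0,-0.001,0,0,0],[0,-0.001,0,0,0]]}}

```text
clock: 8.8
tool_pos: [0.5151, 0.0916, 0.1897]
tool_rot: [-0.001, 0.018, 1.0, 0.0]
wrist_force: [-9.0, 1.5, 4.8]
gripper_width: 0.0854
```

Emit:
{"method": "drive_tool", "body": {"deltas": [[0,-0.001,0,0,0],[0,0,0,0,0]]}}

```text
clock: 9.05
tool_pos: [0.5154, 0.0915, 0.1894]
tool_rot: [-0.002, 0.018, 1.0, 0.0]
wrist_force: [-9.5, -0.2, 6.7]
gripper_width: 0.0855
```

```bash
python3 st.py; cat > t.py <<'E'
import sys,pickle
from m import *
from station import arm
n=sys.argv[1];p=arm.capture("top");pickle.dump(p,open(n+".pkl","wb"))
cv2.imwrite(f"pics/{n}.png",cv2.resize(p["pixels"][150:300,150:440],None,fx=2.7,fy=2.7))
R=measure(p);ex=np.array([.99933,-.0365]);ey=np.array([.0365,.99933]);o=np.array([592.3,127.7])
for k in("jaw","st"):
    r,q=R[k];c=np.array(r[0])-o;print(k,"dock",np.round([c@ex,c@ey],1),"yaw deg",round((r[2]+2.09+45)%90-45,2))
E
python3 t.py t4
```

```text
t 9.05 dock x,y [-75.5 -39. ] z 189.4 yaw err 0.0009 F [-9.5 -0.2  6.7] q [ 0.18  0.36 -0.52  0.69  0.    0.21] w 0.08554146736386813
jaw 1290 [603.2 -76.5] [89.9 88.3] 87.18
  z med 0.0386
stirrer 8328 [531.4 117.4] [201.6 250. ] 89.21
  z med 0.0529
  z med 0.0569
beaker 43 [520.7  30.9  98. ]
rail px 1394 173 403 150 287
jaw dock [  18.3 -203.7] yaw deg -0.73
st dock [-60.5 -12.6] yaw deg 1.3
```

View pics/t4.png

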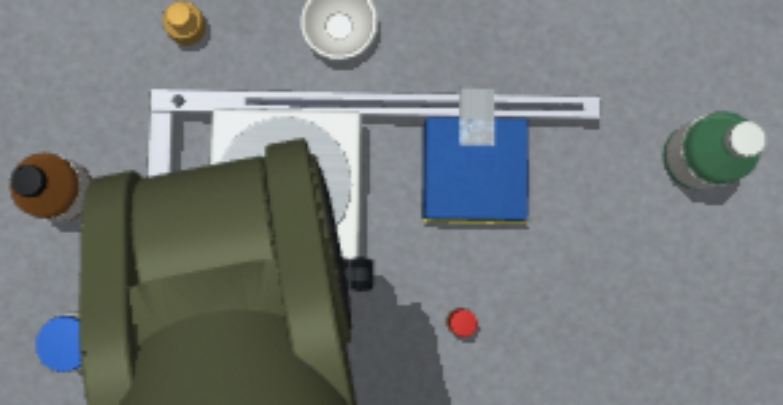

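Force has risen to 9.5 N at tool x −75.5 (expected −76), and the stirrer's back lies along the rail. I'll back off, rise, and check unobstructed while moving towards the jaw.

Emit:
{"method": "drive_tool", "body": {"deltas": [[0,0,0,0,0],[0,0.003,0,0,0],[0,0.007,0,0,0],[0,0.02,0,0,0],[0,0.03,0,-0.01,0],[0,0,0,-0.04,0],[1,0,0,-0.04,0],[1,0,0,-0.04,0],[1,0,-0.04,0,0],[1,0,-0.05,0,0],[1,0,-0.05,0,0],[1,0,-0.05,0,0],[1,-0.02,-0.04,0,0],[1,-0.02,-0.03,0,0],[1,0,0,0,0]]}}

```text
clock: 10.98
tool_pos: [0.4887, -0.1697, 0.32]
tool_rot: [0.001, 0.019, 1.0, -0.001]
wrist_force: [-0.7, 0.4, 0.1]
gripper_width: 0.0001
```

```bash
python3 st.py; python3 t.py t5
```

```text
t 10.975 dock x,y [ -92.7 -301. ] z 320.0 yaw err -0.0023 F [-0.7  0.4  0.1] q [-0.33  0.21 -0.38  0.98 -0.   -0.3 ] w 7.512604369203951e-05
jaw 1284 [603.1 -75.3] [87. 89.] 88.05
  z med 0.0385
stirrer 3083 [590.4  90. ] [129.1 129.2] 87.62
  z med 0.055
  z med 0.0573
beaker 174 [596.9  91.8  94.6]
rail px 1560 173 403 150 287
jaw dock [  18.2 -202.5] yaw deg 0.14
st dock [ -0.5 -37.7] yaw deg -0.29
```

View pics/t5.png

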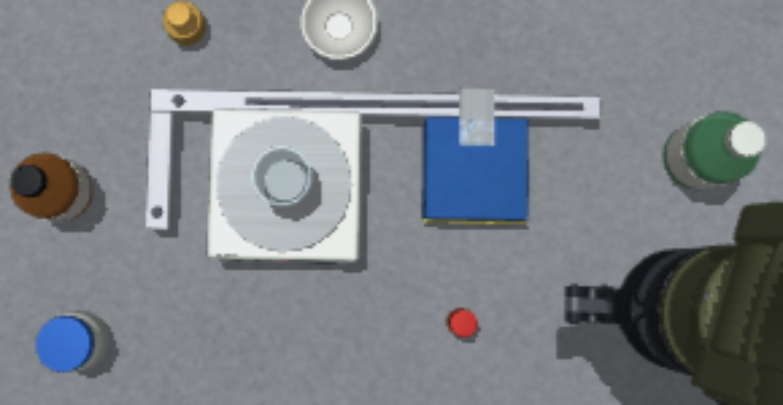

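The stirrer is flush: dock x −0.5 mm, yaw −0.3°. The beaker is centred and the other things are unmoved. Next I'll go down beside the jaw's outer face (dock y −247), clear of the green bottle (its edge is near −370).

Emit:
{"method": "drive_tool", "body": {"deltas": [[1,-0.04,0.006,0,0],[1,-0.04,0.006,0,0],[1,-0.013,0.002,0,0],[1,0,0,0,0],[1,0,0,0.04,0],[1,0,0,0.04,0],[1,0,0,0.03,0],[1,0,0,0.015,0],[1,0,0,0.008,0],[1,0,0,0,0]]}}

```text
clock: 12.28
tool_pos: [0.5808, -0.157, 0.1872]
tool_rot: [0.0, 0.018, 1.0, -0.0]
wrist_force: [-0.8, -0.5, 0.5]
gripper_width: 0.0001
```

```bash
python3 st.py; python3 - <<'E'
from station import arm
import cv2
p=arm.capture("scene");cv2.imwrite("pics/scene6.png",cv2.resize(p["pixels"][90:300,150:430],None,fx=2.8,fy=2.8))
E
```

```text
t 12.275 dock x,y [  -1.1 -284.9] z 187.2 yaw err 0.0006 F [-0.8 -0.5  0.5] q [-0.26  0.48 -0.33  0.76 -0.   -0.23] w 0.00013651993547322851
```

View pics/scene6.png

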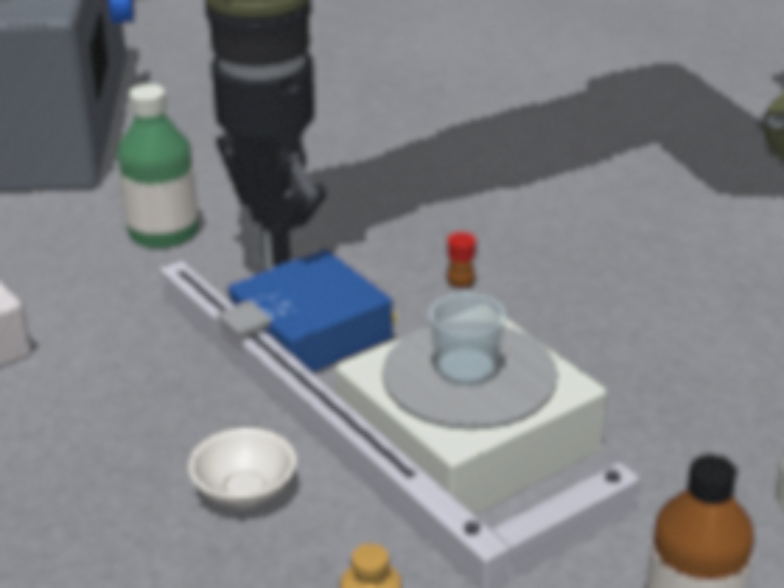

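Fingers are behind the jaw. Pushing in +y.

Emit:
{"method": "drive_tool", "body": {"deltas": [[1,0,0.004,0,0],[1,0,0.004,0,0],[1,0,0.004,0,0],[1,0,0.004,0,0],[1,0,0.003,0,0],[1,0,0.003,0,0],[1,0,0.003,0,0],[1,0,0.003,0,0],[1,0,0.003,0,0],[1,0,0.003,0,0]]}}

```text
clock: 13.58
tool_pos: [0.582, -0.1229, 0.1867]
tool_rot: [-0.0, 0.018, 1.0, -0.0]
wrist_force: [-1.1, -2.0, -0.3]
gripper_width: 0.0003
```

```bash
python3 st.py; python3 t.py t6|grep jaw
```

```text
t 13.575 dock x,y [  -1.1 -250.8] z 186.7 yaw err 0.0006 F [-1.1 -2.  -0.3] q [-0.21  0.47 -0.34  0.75 -0.   -0.17] w 0.0003118345857906433
jaw 1143 [603.4 -65.8] [87.2 88.8] 88.11
jaw dock [  18.1 -193. ] yaw deg 0.2
```

Emit:
{"method": "drive_tool", "body": {"deltas": [[1,0,0.003,0,0],[1,0,0.003,0,0],[1,0,0.003,0,0],[1,0,0.003,0,0],[1,0,0.003,0,0],[1,0,0.003,0,0],[1,0,0.003,0,0],[1,0,0.003,0,0],[1,0,0.003,0,0],[1,0,0.003,0,0],[1,0,0.003,0,0],[1,0,0.003,0,0],[1,0,0.003,0,0]]}}

```text
clock: 15.25
tool_pos: [0.5834, -0.0838, 0.1867]
tool_rot: [-0.0, 0.018, 1.0, -0.0]
wrist_force: [-1.1, -2.1, -0.3]
gripper_width: -0.0001
```

Emit:
{"method": "drive_tool", "body": {"deltas": [[1,0,0.0015,0,0],[1,0,0.0015,0,0],[1,0,0.0015,0,0],[1,0,0.0015,0,0],[1,0,0.0015,0,0],[1,0,0.0015,0,0],[1,0,0.0015,0,0],[1,0,0.0015,0,0],[1,0,0.0015,0,0],[1,0,0.0015,0,0]]}}

```text
clock: 16.5
tool_pos: [0.584, -0.0695, 0.1867]
tool_rot: [-0.0, 0.018, 1.0, -0.001]
wrist_force: [-1.9, -4.7, -0.7]
gripper_width: -0.0001
```

```bash
python3 st.py; python3 t.py t7
```

```text
t 16.5 dock x,y [  -1.1 -197.3] z 186.7 yaw err 0.0001 F [-1.9 -4.7 -0.7] q [-0.12  0.46 -0.36  0.74 -0.   -0.08] w -9.933463299280948e-05
jaw 1010 [605.2 -14.6] [87.4 87.5] 89.04
  z med 0.0385
stirrer 3079 [590.6  96.9] [129.2 128.8] 87.73
  z med 0.0551
  z med 0.0572
beaker 238 [593.7  67.6  97.4]
rail px 1250 173 319 150 287
jaw dock [  18.1 -141.8] yaw deg 1.13
st dock [ -0.6 -30.9] yaw deg -0.18
```

View pics/t7.png

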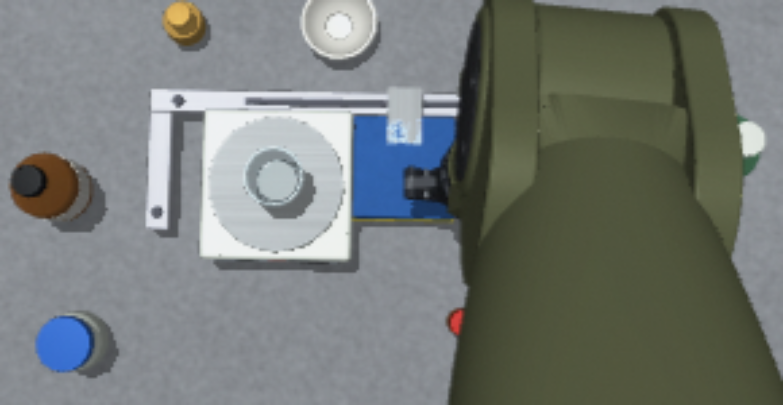

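The jaw is now sliding the stirrer (4.7 N); it stays on the rail, square, at y −31.

Emit:
{"method": "drive_tool", "body": {"deltas": [[1,0,0.002,0,0],[1,0,0.002,0,0],[1,0,0.002,0,0],[1,0,0.002,0,0],[1,0,0.002,0,0],[1,0,0.002,0,0],[1,0,0.002,0,0],[1,0,0.002,0,0],[1,0,0.002,0,0],[1,0,0.002,0,0],[1,0,0.002,0,0],[1,0,0.002,0,0]]}}

```text
clock: 18.05
tool_pos: [0.5848, -0.0454, 0.1867]
tool_rot: [-0.0, 0.018, 1.0, -0.001]
wrist_force: [-1.6, -5.2, 0.4]
gripper_width: 0.0
```

Emit:
{"method": "drive_tool", "body": {"deltas": [[1,0,0.001,0,0],[1,0,0.001,0,0],[1,0,0.001,0,0]]}}

```text
clock: 18.42
tool_pos: [0.5849, -0.0424, 0.1867]
tool_rot: [-0.0, 0.018, 1.0, -0.001]
wrist_force: [-3.1, -4.8, -0.1]
gripper_width: 0.0
```

```bash
python3 st.py; python3 t.py t8
```

```text
t 18.425 dock x,y [  -1.2 -170.2] z 186.7 yaw err 0.0003 F [-3.1 -4.8 -0.1] q [-0.07  0.46 -0.37  0.74 -0.   -0.04] w 4.374631206038988e-05
jaw 844 [605.8  22.1] [70.3 87.6] 89.09
  z med 0.0384
stirrer 3078 [591.6 123.6] [129.4 129. ] 87.85
  z med 0.0549
  z med 0.0572
beaker 303 [592.6  76.2  98.4]
rail px 1103 173 403 150 287
jaw dock [  17.4 -105. ] yaw deg 1.18
st dock [-0.6 -4.1] yaw deg -0.06
```

Emit:
{"method": "drive_tool", "body": {"deltas": [[1,0,0.001,0,0],[1,0,0.001,0,0],[1,0,0.001,0,0]]}}

```text
clock: 18.85
tool_pos: [0.585, -0.0394, 0.1867]
tool_rot: [-0.0, 0.018, 1.0, -0.001]
wrist_force: [-2.4, -5.7, 0.2]
gripper_width: -0.0002
```

Emit:
{"method": "drive_tool", "body": {"deltas": [[1,0,0.001,0,0],[1,0,0.001,0,0]]}}

```text
clock: 19.1
tool_pos: [0.585, -0.0379, 0.1867]
tool_rot: [-0.0, 0.018, 1.0, -0.001]
wrist_force: [-2.5, -9.5, 0.1]
gripper_width: 0.0001
```

```bash
python3 st.py; python3 t.py t9
```

```text
t 19.1 dock x,y [  -1.2 -165.7] z 186.7 yaw err 0.0 F [-2.5 -9.5  0.1] q [-0.06  0.46 -0.37  0.74 -0.   -0.03] w 6.825827476928531e-05
jaw 798 [605.9  27.9] [67.9 87.5] 89.02
  z med 0.0385
stirrer 3088 [591.2 127.7] [129.3 130. ] 88.03
  z med 0.0549
  z med 0.0571
beaker 294 [593.2  84.6  97.8]
rail px 993 173 403 150 287
jaw dock [ 17.2 -99.2] yaw deg 1.11
st dock [-1.1 -0. ] yaw deg 0.12
```

Emit:
{"method": "drive_tool", "body": {"deltas": [[1,0,0.001,0,0],[1,0,0.001,0,0],[1,0,0,0,0]]}}

```text
clock: 19.52
tool_pos: [0.585, -0.0372, 0.1868]
tool_rot: [-0.0, 0.019, 1.0, -0.003]
wrist_force: [-3.3, -13.7, 1.1]
gripper_width: 0.0
```

```bash
python3 st.py
```

```text
t 19.525 dock x,y [  -1.2 -165.1] z 186.8 yaw err -0.0012 F [ -3.3 -13.7   1.1] q [-0.06  0.46 -0.37  0.74 -0.01 -0.02] w 2.4171669043857556e-05
```

Stalled against the stop at 13.7 N. Withdrawing in −y (keeping clear of the bottle), then up, then checking.

Emit:
{"method": "drive_tool", "body": {"deltas": [[1,0,-0.003,0,0],[1,0,-0.008,0,0],[1,0,-0.02,0,0],[1,0,-0.02,0,0],[1,0,-0.01,0,0],[1,0,0,-0.04,0],[1,0,0,-0.04,0],[1,0,0,-0.04,0],[1,0,0,-0.03,0],[1,0.05,-0.02,0,0],[1,0.05,-0.04,0,0],[1,0,-0.04,0,0],[1,0,0,0,0]]}}

```text
clock: 21.15
tool_pos: [0.4801, -0.1938, 0.3371]
tool_rot: [0.001, 0.02, 1.0, -0.0]
wrist_force: [0.2, -0.5, 0.2]
gripper_width: -0.0003
```

```bash
python3 st.py; python3 t.py t10;python3 - <<'E'
from station import arm
import cv2
p=arm.capture("scene");cv2.imwrite("pics/scene10.png",cv2.resize(p["pixels"][90:320,150:480],None,fx=2.4,fy=2.4))
E
```

```text
t 21.15 dock x,y [-100.4 -325.4] z 337.1 yaw err -0.0033 F [ 0.2 -0.5  0.2] q [-0.38  0.2  -0.36  1.02 -0.   -0.34] w -0.00029133155644207973
jaw 1331 [605.8  18.3] [86.6 87.8] 88.68
  z med 0.0385
stirrer 3068 [591.7 127.6] [129.3 129. ] 87.88
  z med 0.0549
  z med 0.0572
beaker 179 [597.9 130.6  94.3]
rail px 1412 173 403 150 287
jaw dock [  17.5 -108.8] yaw deg 0.77
st dock [-0.6 -0.1] yaw deg -0.03
```

View pics/t10.png

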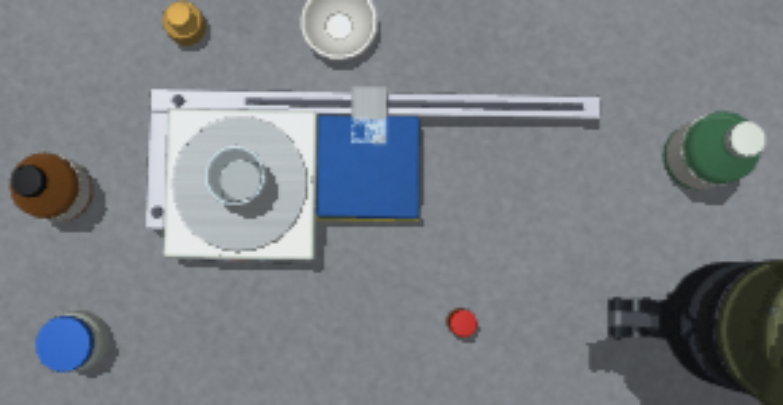

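View pics/scene10.png

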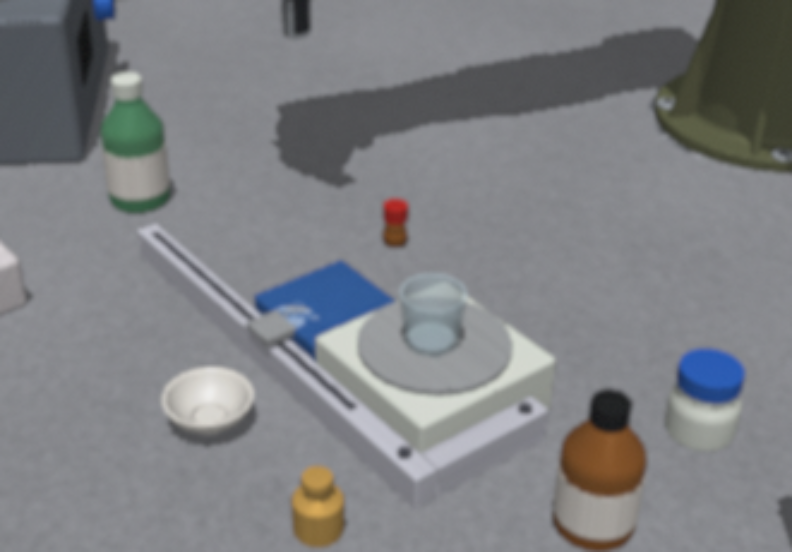

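The stirrer sits in the corner, touching rail, stop and jaw, with the beaker upright near the plate's middle. Nothing else has moved and the arm is clear. Handing in.

```bash
python3 -c "
from station import arm
print(arm.close_job())"
```

```text
the job is handed in; nothing more can be done
None
```

The job is done and handed in. The stirrer is home against the back rail and side stop, with the jaw closed on it. It took about 21 s of the 48 s, and no verdict was reported.

**What I did:** I pushed the stirrer back with the two spread fingertips until it stopped against the rail at 9.5 N. With the jaw still open at about 7 mm, the stirrer measured 0.5 mm from home and 0.3° off square. I then pushed the jaw along the rail with closed fingers until it stalled against the stirrer and stop at 13.7 N, and drew the arm clear.

**Last checks before handing in:**
- **Stirrer:** at dock (−0.6, −0.1) mm, less than 0.1° off square, flat on the bench.
- **Jaw:** travel about 101 mm by camera. That is 1 mm past nominal and within the measuring error, as the stirrer was already against the stop.
- **Beaker:** upright, about 7 mm from the stirrer's middle. It was about 4 mm off at the start, and the measurement through glass is rough.
- **Other things:** no visible movement in the top view. I judged this by eye and did not measure it.
- **Arm:** touching nothing, with wrist force near zero.

No check failed.

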